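Set the rotation stage to its target line and lock it

ROBOT

A 6-joint arm with a two-finger parallel gripper is mounted at the origin on a cart in front of the work surface, level with it; the furniture and walls round the work are solid. World frame = base frame: x ahead of the robot, y to its left, z up, the work surface at z = 0. Lengths are in m, angles in rad, forces in N, time in s.
With the tool pointing down it reaches from about 0.325 to 0.775 m from the base axis. Payload 5.5 kg.
Tool frame: the origin (TCP) lies between the finger pads; the fingertips stand 8 mm ahead of it and the grasp point (between the pads) lies 11 mm behind it (tcp_to_tips is the distance from the TCP to the fingertips, in m); z points along the fingers, y is the line along which they close (so a half turn about z gives the same grasp; the last joint's range is limited). The gripper opens to 88 mm and grips with 3 to 60 N. Pads are 20 mm wide; open, the fingers measure 115 mm over their backs; the gripper's body (75 mm by 178 mm) begins 61 mm behind the grasp point.
Start: joints at [1.284, 0.091, 1.231, -0, 1.82, -0.057], TCP at [0.137, 0.584, 0.231] pointing down, gripper open.
Joint ranges: [-2.87, 2.87], [-0.86, 2.18], [0.17, 2.46], [-1.51, 4.65], [0.06, 2.69], [-2.65, 2.65]. Speed limits (rad/s): [2.57, 2.57, 3.01, 3.14, 3.14, 3.14].

INTERFACE

Orientations are given as a unit quaternion [w, x, y, z].
In Python, from bench import * gives the robot as it stands. Calls block until the motion is done:
- move_to(position, orientation): joint-space move of the TCP to a pose.
- move_l(position, speed=0.15, orientation=None): straight line of the TCP; orientation=None keeps the orientation; speed is the mean speed in m/s.
- movej(angles): joint-space move.
- gripper_open() and close(): open the fingers fully, or close them until they stop; the grip force is fixed at half the most.
- hold(seconds).
- inverse_kinematics(position, orientation): joint angles nearest the present ones, or None.
- state(): the state.
- get_image(name): name is "side" or "top" or "wrist"; returns a dict with "frame" (400x640x3 uint8, blue, green, red), "depth" (400x640 float32, m along the optical axis (not along the pixel's ray), 0 where there is no reading), "camera_matrix" (3x3 intrinsics, pixels), "k1" (the pictures are not rectified: a ray, as slopes to the right and down, at radius r is drawn at 1 + k1 r^2 times it, then the intrinsics apply), "view" (4x4, takes a point from world to camera coordinates). Camera axes: x right, y up, looking along -z (the intrinsics and any distortion apply to the point x, -y, -z); pixel columns grow to the right and rows downward; lengths in m; the calibration is good to about 2 mm. A picture is of the moment at which its call begins.
A pose or a line that the arm cannot do raises IKError and nothing moves.
- job_done(): hands the job in; it is judged then, once.
The state is a dict: "time": time; "joint_pos": joint angles; "dq": joint speeds; "joint_torque": joint torques, N m; "ee_pos": TCP position; "ee_rot": TCP orientation; "ft_force": force on the tool from outside, world axes, zero at the start; "moment": the same for the moment, N m; "finger_gap": finger opening in m; "finger_force": force on a finger pad.
Only numpy, scipy, OpenCV 4.12 (cv2) and the standard library are available. Lean on these libraries where they do the work, as an engineer would, in place of code of your own. Each camera call takes 0.05 s, during which the arm holds its last target. There are 200 camera calls.

TASK

On the bench stands a rotation stage: a black dial inside a pale graduated collar. With a fingertip, push the dial round by its upright fin until the white index line on the dial lines up with the one long, arrow-headed line on the collar, and only then press the round steel lock button beside the dial fully down. Do not pinch the fin or lift the dial, and leave the glassware and other small things around the stage where they stand.

Things in the scene. Friction and masses are not known exactly. Their poses are not given: they have to be found in the camera images.
- stage_base: fixed grey base plate of the rotation stage, 200 x 270 x 12 mm (its x by y). Origin on its underside, on the bench mat (4 mm thick, top at z = 0.004), directly under the dial axis; the plate spans x -100..100, y -165..105 mm in its own frame; z up. Place and yaw (-0.35..0.35 rad) vary.
- collar: fixed pale metal scale collar round the dial, ring of 145 mm inner and 194 mm outer diameter, underside at 12 mm and top at 30 mm above the mat. Origin on the dial axis; its x axis points along the target line. Short black lines (7 mm) every 15 degrees, and one long thick arrow-headed line across the whole ring: the target line. Its angle varies; it does not move.
- target_line (a point): inner end of the collar's long arrow-headed target line, 72 mm from the dial axis, 30 mm above the mat.
- dial (a joint): dial angle about its vertical axis, rad, growing anticlockwise seen from above, range -2.8..2.8. At 0 the index line points along +x of stage_base, the fin lies on its -x side. Starts at -1.1..-0.2; the target line lies at 0.4..1.2 (yaw of collar minus yaw of stage_base), so it is turned anticlockwise. Steady friction of 0.09 N m (2 N at the fin), no spring: stays where left.
- index_mark (a point): outer end of the white index line on the dial (line 3 mm wide, 40 mm long), 72 mm from the axis, 32 mm above the mat; turns with the dial. On the line means that this point and target_line coincide seen from above.
- dial_center (a point): centre of the dial's top face (black disc, 141 mm in diameter, top 32 mm above the mat), on the axis. A low steel hub, 22 mm wide, rises 3 mm above it. The dial only rests on its spindle: pulled upward it would lift.
- fin_mid (a point): middle of the upright metal fin on the dial: a radial plate opposite the index line, 36 mm long (24 to 60 mm from the axis), 10 mm thick, rising 28 mm above the dial face (32 to 60 mm above the mat). This point is 42 mm from the axis and 46 mm above the mat.
- fin_a: one half of the fin's thickness (5 mm, one flat face), on the side of the dial's -y; same material as the other half. With the index line pointing away from the robot this is the robot's right-hand face.
- fin_b: the other half of the fin's thickness (5 mm), on the side of the dial's +y; the face to push for turning the dial anticlockwise.
- lock (a joint): travel of the lock button in m: 0 up, 0.008 fully down. It yields at about 4 to 5 N, has no spring and stays where it is pressed.
- lock_top (a point): centre of the top of the lock button, a steel cylinder 28 mm in diameter, at x 0, y -135 mm in the frame of stage_base; its top is 46 mm above the mat when up and 38 mm when down. It stands in a black boss, 40 mm wide and 34 mm high.
- beaker: loose glass beaker, 53 mm wide, 70 mm tall, just beyond the +y edge of the base plate; bystander, origin under its centre.
- vial_b: loose glass vial with black cap, 30 mm wide, 68 mm tall, beyond the +y edge of the base plate; bystander.
- vial_a: loose glass vial with black cap, 29 mm wide, 64 mm tall, behind the base plate; bystander.
- filter_carton: loose small carton, 70 x 70 x 50 mm, behind the base plate; bystander.
- vial_c: loose glass vial with white cap, 25 mm wide, 60 mm tall, beyond the -y edge of the base plate; bystander.
- petri_dish: loose petri dish, 61 mm wide, 16 mm high, beyond the -y edge of the base plate; bystander.
- tube_cap: loose tube cap, 34 mm wide, 16 mm high, lying on the base plate 60 to 75 mm behind (+x of) the lock button; bystander.

How it is judged:
On the way, in this order (a step that is already met when the one before it is completed fails the run):
1. the index line stands on the target line, the lock button still up (horizontal distance between index_mark and target_line below 0.004 m and value of joint lock below 0.002 m), for 0.2 s.
2. the lock button is pressed down with the index line on the target line (horizontal distance between index_mark and target_line below 0.004 m and value of joint lock above 0.0065 m), for 0.2 s.
At the end, for the whole second after the job is handed in: The end of the index line is within 4 mm of the end of the target line seen from above, the dial is at rest and seated, and the lock button is down by at least 6.5 of its 8 mm (all of step 2 and velocity of joint dial between -0.02 and 0.02 rad/s and distance of dial_center from where it was at the start of the episode below 0.003 m); the robot touches nothing.
It fails at once if the lock button is pressed while the index line is off the target line (horizontal distance between index_mark and target_line above 0.006 m and value of joint lock above 0.004 m).
It fails at once if the dial is lifted off its seat by more than 4 mm (distance of dial_center from where it was at the start of the episode above 0.004 m).
It fails at once if the fin is pinched: the fingers press on both of its faces (contact force between the fingers and fin_a above 1 N and contact force between the fingers and fin_b above 1 N).
It fails at once if a bystander is moved by more than 20 mm (distance of any of beaker, vial_b, vial_a, filter_carton, vial_c, petri_dish, tube_cap from where it was at the start of the episode above 0.02 m).
It also fails if it takes over 42 s, if anything falls off the work surface, if the arm or the gripper's body presses on something with over 40 N, if the wrist force passes 120 N, or if a joint passes its speed limit or range.

## Working session

There is one attempt and no reset: what is moved stays moved. The work goes in short steps, each a Python script; the robot and the scene stay as the last script left them, time stands still between calls to the robot, and variables do not carry over. Pictures are saved under pics/ and viewed, at most 10 in all, crops included, and the job is handed in when it is done.

```bash
mkdir -p pics; ls; cat > h.py <<'E'
from bench import *
import numpy as np, cv2
def ray(im,uv):
    K=np.array(im["camera_matrix"]);k1=im["k1"];V=np.array(im["view"])
    uv=np.atleast_2d(np.array(uv,float))
    d=cv2.undistortPoints(uv[:,None],K,np.array([k1,0,0,0,0.]))[:,0]
    c=np.c_[d[:,0],-d[:,1],-np.ones(len(d))]
    R=V[:3,:3];o=-R.T@V[:3,3]
    return o,c@R
def plane(im,uv,z):
    o,d=ray(im,uv); return o+d*((z-o[2])/d[:,2])[:,None]
def proj(im,P):
    K=np.array(im["camera_matrix"]);V=np.array(im["view"])
    c=np.atleast_2d(P)@V[:3,:3].T+V[:3,3]
    s=np.c_[c[:,0],-c[:,1]]/-c[:,2:]
    s=s*(1+im["k1"]*(s**2).sum(1))[:,None]
    return s@K[:2,:2].T+K[:2,2]
E
python3 - <<'E'
from h import *
a=get_image("top");b=get_image("side")
for n,i in(("top",a),("side",b)):
    cv2.imwrite(f"pics/{n}1.png",i["frame"]);V=i["view"];print(n,-V[:3,:3].T@V[:3,3],i["camera_matrix"],i["k1"])
s=state();print(s["time"],s["ee_pos"],s["ee_rot"])
E
```

```text
pics
top [0.49749017 0.04939951 0.91833531] [[407.59399848   0.         311.90364146]
 [  0.         407.59399848 197.86067866]
 [  0.           0.           1.        ]] 0.029437403320987633
side [ 1.20309138 -0.25193086  0.68085397] [[500.27086248   0.         312.6727361 ]
 [  0.         500.27086248 203.98285709]
 [  0.           0.           1.        ]] -0.10100486806805954
0.1 [0.13660434 0.58399062 0.22964203] [-1.37225580e-04  1.14644331e-01  9.93406243e-01 -8.33420765e-04]
```

View pics/top1.png

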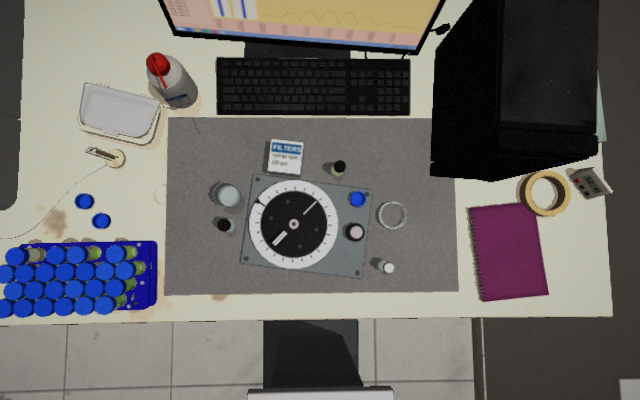

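View pics/side1.png

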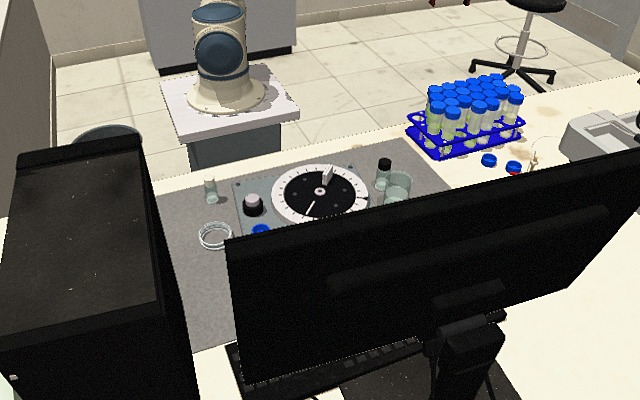

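The top view shows the dial at (294,224), with the index line pointing to (319,198). The fin is at (279,238), the arrow at (258,202), the lock button at (355,232) and the cap at (358,198). Next I measure these with polar profiles.

```bash
cat >> h.py <<'E'
from scipy.ndimage import map_coordinates
def samp(im,P):
    g=cv2.cvtColor(im["frame"],cv2.COLOR_BGR2GRAY).astype(float); uv=proj(im,P)
    return map_coordinates(g,[uv[:,1],uv[:,0]],order=1)
def prof(im,c,r0,r1,z,th):
    rr=np.linspace(r0,r1,12)
    P=np.array([[c[0]+r*np.cos(t),c[1]+r*np.sin(t),z] for t in th for r in rr])
    return samp(im,P).reshape(len(th),-1).mean(1)
def peak(th,v,t0=None,w=0.09):
    if t0 is None: t0=th[np.argmax(v)]
    d=(th-t0+np.pi)%(2*np.pi)-np.pi; m=abs(d)<w
    x=v[m]-v[m].min(); x=np.clip(x-0.3*x.max(),0,None)
    return t0+(d[m]*x).sum()/x.sum()
def ringc(im,c):
    # centre from collar outer & inner edges by contour + ellipse-free least squares on plane
    g=cv2.cvtColor(im["frame"],cv2.COLOR_BGR2GRAY)
    for _ in range(4):
        th=np.linspace(-np.pi,np.pi,361)[:-1]; rr=np.linspace(.062,.083,43); pts=[]
        P=np.array([[c[0]+r*np.cos(t),c[1]+r*np.sin(t),.034] for t in th for r in rr])
        v=samp(im,P).reshape(360,-1); d=np.diff(cv2.GaussianBlur(v,(5,1),0),axis=1)
        k=d.argmax(1); ok=d.max(1)>np.median(d.max(1))*.7
        r=(rr[k]+rr[k+1])/2
        p=np.c_[c[0]+r*np.cos(th),c[1]+r*np.sin(th)][ok]
        for _ in range(3):
            A=np.c_[2*p,np.ones(len(p))]; s=np.linalg.lstsq(A,(p**2).sum(1),rcond=None)[0]
            R=np.sqrt(s[2]+s[0]**2+s[1]**2); e=abs(np.hypot(*(p-s[:2]).T)-R); p=p[e<max(2*np.median(e),.0005)]
        c=s[:2]
    return c,R
def measure(im,c0):
    c,R=ringc(im,c0); th=np.linspace(-np.pi,np.pi,1441)[:-1]
    a=prof(im,c,.075,.093,.034,th)
    i=prof(im,c,.036,.068,.036,th)
    return c,R,th,a,i
E
python3 - <<'E'
from h import *
a=get_image("top")
c0=plane(a,[294,224],.036)[0,:2];lk=plane(a,[355,231],.05)[0]
c,R,th,va,vi=measure(a,c0)
print("c",c0,c,R,"lock",lk)
print("arrow cand",np.degrees(th[np.argsort(va)[:8]]),"idx cand",np.degrees(th[np.argsort(-vi)[:12]]))
d=lk[:2]-c;print("yaw",np.arctan2(d[1],d[0])+np.pi/2,np.hypot(*d))
print("arrow",peak(th,-va),)
for n,p,z in(("cap",[358,199],.03),("vial_b",[224,225],.07),("beaker",[227,195],.07),("vial_c",[388,268],.06)):print(n,plane(a,p,z)[0])
cv2.imwrite("pics/crop.png",cv2.resize(a["frame"][140:300,190:420],None,fx=3.4,fy=3.4,interpolation=cv2.INTER_CUBIC))
E
```

```text
c [0.51130428 0.05601925] [0.51220677 0.05714123] 0.07193490261285812 lock [ 0.49540406 -0.07396696  0.05      ]
arrow cand [57.75 57.5  58.   57.25 58.25 57.   58.5  56.75] idx cand [137.25 137.5  137.   137.75 -44.75 136.75 -45.   -44.5  138.   136.5
 -45.25 138.25]
yaw -0.12746427796161175 0.13218051868863767
arrow 1.0076435954523586
cap [ 0.56532069 -0.08450378  0.03      ]
vial_b [0.50968096 0.19972631 0.07      ]
beaker [0.5716683  0.19422878 0.07      ]
vial_c [ 0.4177803  -0.14070494  0.06      ]
```

View pics/crop.png

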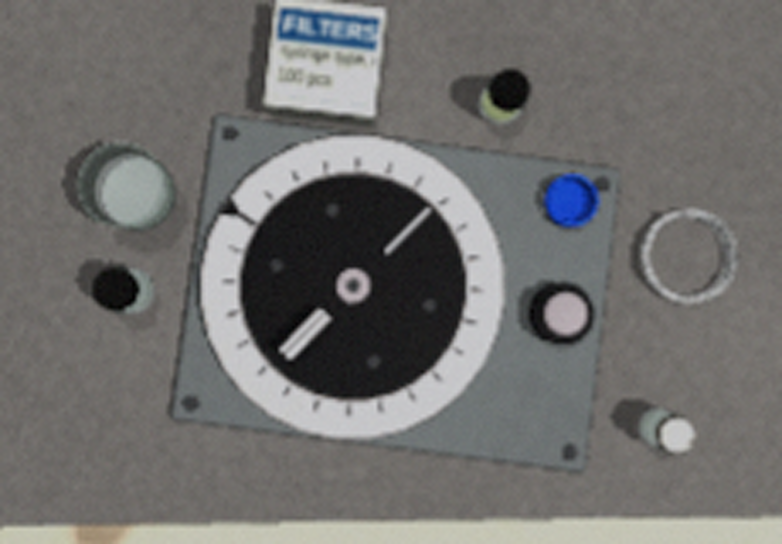

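The crop shows the white index line at -44.75° world, the arrow at 57.7°, and the fin at 135°. I'll check that the arc is reachable.

```bash
cat >> h.py <<'E'
from scipy.spatial.transform import Rotation as Rn
C=np.array([.5122,.0571])
def pose(idx,gap=0.,z=.050,r=.044,flip=1,half=.015):
    """tool pose pushing fin when index line at world angle idx (rad)"""
    f=idx+np.pi;u=np.array([np.cos(f),np.sin(f)]);t=np.array([-u[1],u[0]])
    p=C+r*u-(half+gap)*t
    x=np.r_[flip*t,0];zz=np.array([0,0,-1.]);y=np.cross(zz,x)
    q=Rn.from_matrix(np.c_[x,y,zz]).as_quat()
    return [*p,z],[q[3],q[0],q[1],q[2]]
E
python3 - <<'E'
from h import *
for fl in(1,-1):
    for d in(-44.75,-20,10,40,57.7):
        j=inverse_kinematics(*pose(np.radians(d),.01,flip=fl));print(fl,d,None if j is None else np.round(j,2))
print({k:v for k,v in state().items() if k in("tcp_to_tips","finger_gap","time","ft_force")})
E
```

```text
1 -44.75 [ 0.14 -0.11  1.75 -0.    1.5  -2.22]
1 -20 None
1 10 None
1 40 [ 0.03 -0.24  1.87 -0.    1.52  2.47]
1 57.7 [-0.   -0.23  1.86 -0.    1.51  2.13]
-1 -44.75 [ 0.14 -0.11  1.75 -0.    1.5   0.92]
-1 -20 [ 0.13 -0.17  1.81 -0.    1.51  0.48]
-1 10 [ 0.09 -0.22  1.85 -0.    1.51 -0.09]
-1 40 [ 0.03 -0.24  1.87 -0.    1.52 -0.67]
-1 57.7 [-0.   -0.23  1.86 -0.    1.51 -1.01]
{'time': 0.15, 'ft_force': array([ 0.3741771 , -0.57758336,  0.11943363]), 'finger_gap': 0.08807269633314728}
```

```bash
python3 - <<'E'
from h import *
close()
i0=np.radians(-44.75)
P,q=pose(i0,.012,z=.16,flip=-1); move_to(P,q)
w=get_image("wrist");cv2.imwrite("pics/w1.png",w["frame"])
P,q=pose(i0,.012,flip=-1); move_l(P,.12); f0=state()["ft_force"]
for g in (.006,.003,0):
    P,q=pose(i0,g,flip=-1); move_l(P,.05); s=state(); print(g,s["time"],s["ft_force"]-f0,s["ee_pos"],s["finger_gap"])
w=get_image("wrist");cv2.imwrite("pics/w2.png",np.hstack([cv2.resize(x,(400,250)) for x in(cv2.imread("pics/w1.png"),w["frame"])]))
E
```

```text
0.006 5.0333 [0.61049501 0.14540448 0.11537955] [0.49590319 0.10278949 0.05066486] 0.00047444777610195334
0.003 5.2833 [0.75108627 0.5883622  0.50998938] [0.49356528 0.10073282 0.05007796] 0.0005493487279955997
0 5.5333 [0.52645318 0.74277474 0.57664794] [0.49150416 0.09876228 0.05011783] 0.0008373411030233499
```

View pics/w2.png

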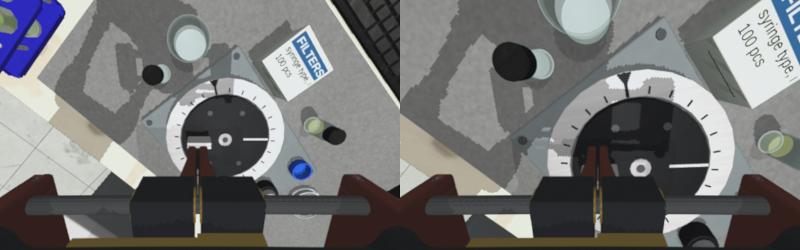

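The wrist view shows the fingers beside the fin on the correct side, with the index line and ring visible. Now I push to about 8° short of the target.

```bash
python3 - <<'E'
from h import *
for d in np.linspace(-44.75,49.7,8)[1:]:
    P,q=pose(np.radians(d),0,flip=-1); move_l(P,.05,q)
s=state();print(s["time"],s["ft_force"],np.array(s["ee_pos"])-P)
w=get_image("wrist");cv2.imwrite("pics/w3.png",w["frame"])
c,R,th,va,vi=measure(w,C);print(c,R,np.degrees(peak(th,-va)),np.degrees(th[np.argsort(va)[:6]]),np.degrees(th[np.argsort(-vi)[:6]]))
E
```

```text
8.2667 [-0.61423729  1.24284796 -0.73667533] [-8.65530857e-05  9.08275368e-05 -1.20948910e-04]
[0.51004629 0.05830707] 0.07172921076455431 -106.15565611418386 [-105.5  -105.25 -113.25 -113.   -118.5  -105.75] [52.   52.25 51.75 52.5  51.5  52.75]
```

View pics/w3.png

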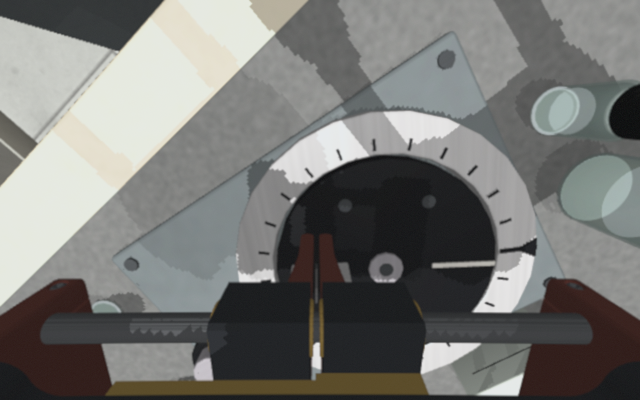

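In the wrist view the index line (ending at 495,264) stops just short of the arrow line (497,251). I'll measure both angles locally, restricting the fit to the visible arc.

```bash
cat >> h.py <<'E'
def local(im):
    """index and target angles (deg) about centre fitted from the ring edge visible in im"""
    c,R=ringc(im,C)
    th=np.radians(np.arange(25,90,.1)); o=[c,R]
    a=prof(im,c,.075,.088,.034,th); i=prof(im,c,.045,.069,.036,th)
    return c,R,np.degrees(peak(th,i,None,.06)),np.degrees(peak(th,-a,None,.07))
E
python3 - <<'E'
from h import *
w=get_image("wrist");print(local(w))
for p in([495,264],[433,266]):
    d=plane(w,p,.036)[0,:2];print(d)
for p in([499,250],[535,243]):print(plane(w,p,.034)[0,:2])
E
```

```text
(array([0.51013311, 0.05831516]), np.float64(0.07180227749858539), np.float64(52.09667044258509), np.float64(57.70906448922361))
[0.55347781 0.11269694]
[0.52933851 0.08215569]
[0.54816056 0.1200047 ]
[0.55833321 0.13940849]
```

```bash
python3 - <<'E'
from h import *
P,q=pose(np.radians(55.1),0,flip=-1); move_l(P,.03,q); hold(.2)
w=get_image("wrist");print(local(w),state()["time"])
P,q=pose(np.radians(55.1),.012,flip=-1); move_l(P,.05)
print(local(get_image("wrist")))
P[2]=.13; move_l(P,.15)
w=get_image("wrist");print(local(w))
u=proj(w,[C[0]+.04,C[1]+.06,.035])[0].astype(int);f=w["frame"];y,x=max(u[1]-60,0),max(u[0]-80,0)
cv2.imwrite("pics/w4.png",cv2.resize(f[y:y+120,x:x+160],None,fx=5,fy=5,interpolation=cv2.INTER_CUBIC))
E
```

```text
(array([0.50998155, 0.0584126 ]), np.float64(0.07161171112183959), np.float64(56.761118838681654), np.float64(57.56887421639538)) 8.9167
(array([0.50952965, 0.05864592]), np.float64(0.07141802276917737), np.float64(56.31658870851507), np.float64(57.430900454365094))
(array([0.50973778, 0.05850777]), np.float64(0.07144956383444145), np.float64(56.32652015093364), np.float64(57.283805354196886))
```

View pics/w4.png

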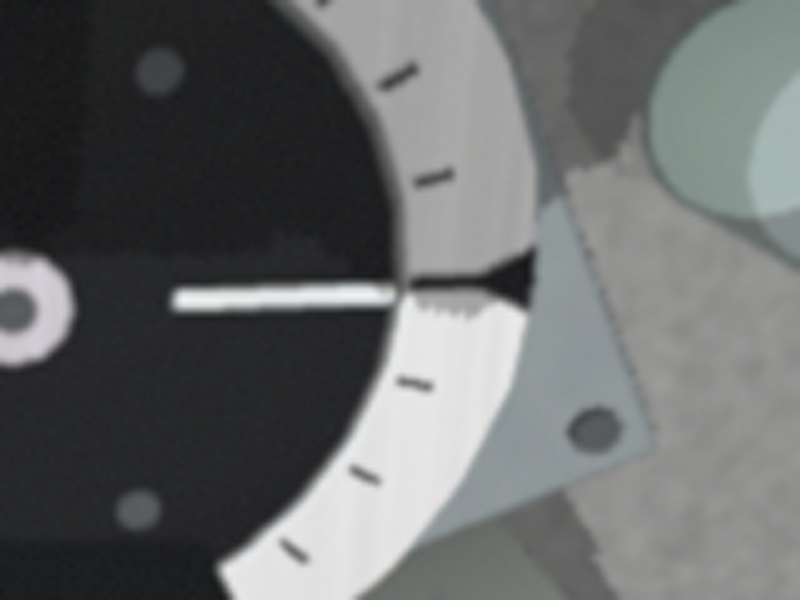

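The crop shows the index end at (395,294) and the arrow's inner end at (410,285), so it is about 1.5 mm short. I'll nudge it 1.1° further, verify, and move over to the button.

```bash
python3 - <<'E'
from h import *
g=lambda d,gap,z=.05,v=.08:move_l(pose(np.radians(d),gap,z,flip=-1)[0],v,pose(np.radians(d),gap,z,flip=-1)[1])
g(55.1,.012);g(55.1,.003);g(56.2,0,v=.03);hold(.3);g(56.2,.012,v=.05);g(56.2,.012,.13,.15)
w=get_image("wrist");print(local(w),state()["time"])
q=pose(np.radians(56.2),0,flip=-1)[1]
move_l([.494,-.0762,.13],.2,q); f0=state()["ft_force"]
t=get_image("top");print(local(t))
w=get_image("wrist")
cv2.imwrite("pics/w5.png",w["frame"]);print(proj(w,[.494,-.0762,.05]),state()["time"])
E
```

```text
(array([0.50968544, 0.05849058]), np.float64(0.07145687772025734), np.float64(58.18443148371468), np.float64(57.22330107383858)) 13.2
(array([0.51231015, 0.05729732]), np.float64(0.07193491571091988), np.float64(58.91007953093796), np.float64(57.69246663424047))
[[315.27589462 214.63395875]] 14.025
```

View pics/w5.png

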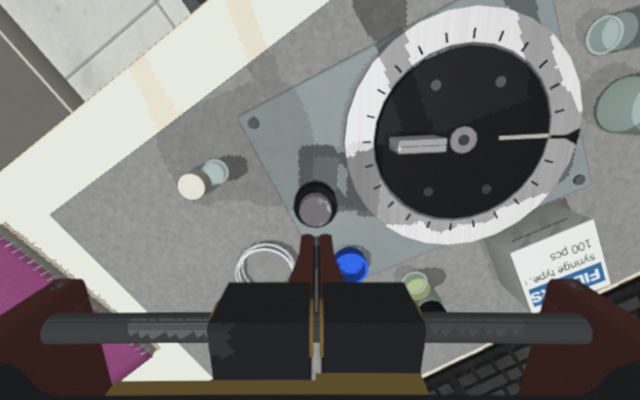

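The index line (ending at 549,137) now sits practically on the arrow line, about 1° past it. The button top is at (317,207), slightly off from the prediction, so I refine its position and press.

```bash
python3 - <<'E'
from h import *
w=get_image("wrist")
b=plane(w,[317,207],.05)[0];print(b)
l=(b[:2]+np.array([.494,-.0762]))/2 
move_l([*l,.064],.12);hold(.2);f0=state()["ft_force"]
for z in(.058,.054,.051,.0495,.0488):
    move_l([*l,z],.03);s=state();f=s["ft_force"]-f0;print(z,s["ee_pos"][2],f)
    if abs(f[2])>25: break
hold(.2)
move_l([*l,.16],.12)
P=pose(0,0)[0]; move_l([.42,-.12,.2],.25)
t=get_image("top");print(local(t),state()["time"])
w=get_image("side");cv2.imwrite("pics/s2.png",cv2.resize(w["frame"][140:260,200:400],None,fx=4,fy=4))
E
```

```text
[ 0.48933023 -0.07113605  0.05      ]
0.058 0.05772635117405162 [-0.36838302  0.10909188  0.40643536]
0.054 0.05376210373484647 [-0.90395155 -0.8193172   1.30047778]
0.051 0.05076269147354299 [ 0.09823081 -0.87161252  0.77266011]
0.0495 0.05031729251702114 [-3.127367   -0.15223797  6.69989511]
0.0488 0.05023920156483553 [-3.90880252  0.54378098  8.85159401]
(array([0.51230179, 0.05715882]), np.float64(0.07173530894526423), np.float64(58.97903472124864), np.float64(57.76028431667401)) 18.2083
```

View pics/s2.png

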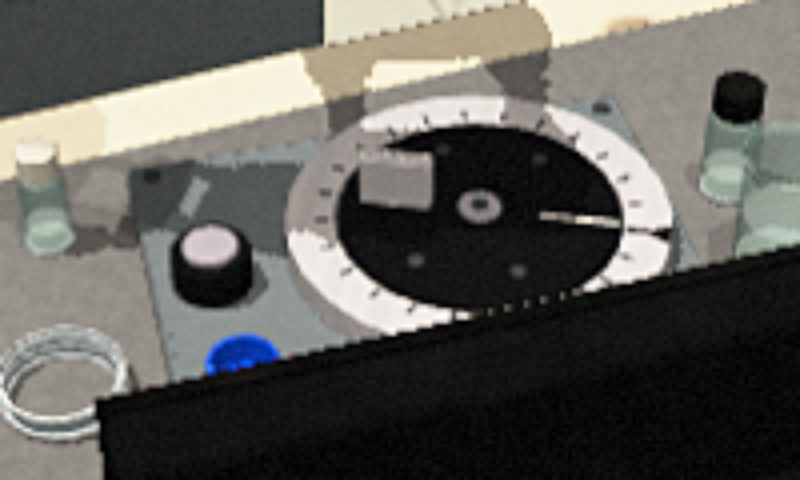

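The side view shows the button sunk to just above its boss and the index line on the arrow. I'll confirm the travel by comparing the button cap before and after.

```bash
python3 - <<'E'
from h import *
t=get_image("side")
def cen(f):
    g=cv2.cvtColor(f,cv2.COLOR_BGR2GRAY)[190:216,240:266]; y,x=np.nonzero(g>135); return x.mean()+240,y.mean()+190,len(x)
print(cen(cv2.imread("pics/side1.png")),cen(t["frame"]))
for z in(.05,.042):print(z,proj(t,[.4930,-.0750,z]))
s=state();print(s["ft_force"],s["time"])
E
```

```text
(np.float64(251.61721068249258), np.float64(197.2492581602374), 337) (np.float64(249.27325581395348), np.float64(202.45348837209303), 172)
0.05 [[251.8609802  197.27185847]]
0.042 [[252.14565095 200.39821142]]
[-0.14702295  0.12518053  0.02734308] 18.3083
```

```bash
python3 -c "
from bench import *
print(job_done())"
```

```text
the job is handed in; nothing more can be done
None
```

I turned the dial until its index line was about 1.2° (1.5 mm) past the target line, inside the 4 mm limit, then pressed the lock button about 7.7 of its 8 mm. I handed the job in at about 18 s with the arm clear; no verdict came back.

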